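# Hold a tube block in the reading corner of a flatbed code reader

## Robot

A 6-joint arm with a two-finger parallel gripper is mounted at the origin on a cart in front of the work surface, level with it; the furniture and walls round the work are solid. World frame = base frame: x ahead of the robot, y to its left, z up, the work surface at z = 0. Lengths are in m, angles in rad, forces in N, time in s.
With the tool pointing down it reaches from about 0.375 to 0.975 m from the base axis. Payload 3.8 kg.
Tool frame: the origin (TCP) lies on the centre line of the jaws, within the pads' length; the fingertips stand 14 mm ahead of it and the grasp point (between the pads) lies 5 mm behind it; z points along the fingers, y is the line along which they close (so a half turn about z gives the same grasp; the last joint's range is limited). The gripper opens to 85 mm and grips with 20 to 120 N. Pads are 22 mm wide; open, the fingers measure 114 mm over their backs; the gripper's body (76 mm by 85 mm) begins 54 mm behind the grasp point. The pads swing forward as they close: fully open they stand 13 mm farther back than shut.
Start: joints at [-1.308, 0.264, 1.604, -0, 1.274, -0.037], TCP at [0.199, -0.645, 0.245] pointing down, gripper open.
Joint ranges: [-2.63, 2.63], [-0.94, 2.18], [0.31, 2.57], [-1.31, 4.45], [0, 2.66], [-2.55, 2.55]. Speed limits (rad/s): [2.57, 2.57, 3.14, 3.14, 3.14, 3.14].

## Interface

Orientations are given as a rotation vector (axis times angle).
In Python, from workcell import bot, eyes, spot_in gives the robot as it stands.
- The arm moves only by the tool carry_out, never from a script. Its argument "series" is text: rows parted by semicolons, each of 4 numbers parted by spaces: the shift along the world's x, y, z in m, then the turn about the world's z in degrees. In form: tx ty tz roll; .... A call has 1 to 20 rows; each row shifts and turns the commanded pose from where the row before left it; what a row does not reach is not made up. A row lasts 1/8 s, in which the tool goes at most 62.5 mm and 10.7 degrees, less where a joint would pass 70% of its speed; a pose out of reach is approached as far as the arm can. A call is refused whole if a number of a shift passes 0.0625 or a number of a turn 10.7, either way. A call with a gripper value outside its range is refused whole. "jaw" is the gripper command: -1 is shut, 1 is fully open, values between are in proportion, set as the call begins (left out, the last holds). The fingers move at their own pace and stop on an object; "grip_force" is the grip in N (left out, the last holds). Time passes only in rows, so rows that do not move let the fingers close. It gives the time, the measured TCP pose, the force, the opening and the grip force at its end, in the units of the state.
- bot.read_state(): the state, without advancing time (a new reading comes with each control period).
- eyes.read_camera(name): name is "scene" or "top" or "wrist"; returns (picture, depth): 480x640x3 uint8, blue, green, red; 480x640 float32, m along the optical axis (not along the pixel's ray), 0 where there is no reading.
- eyes.get_calibration(name): a dict with "K" (3x3 intrinsics, pixels), "position" and "rotation" of the camera in the world; the wrist camera has in their place "T_tool_cam" (4x4, takes a point from camera to tool coordinates, whose origin is the TCP and whose axes are the flange's). Camera axes: x right, y down, z forward; pixel columns grow to the right and rows downward; lengths in m; the calibration is good to about 2 mm. A picture is of the moment at which its call begins: read the wrist's pose just before it. get_calibration takes no time and is no camera call.
- bot.finish_job(): hands the job in; it is judged then, once.
Trained networks look in the newest picture that a camera, given by its name, has taken for a name from the list of things; names that differ only in an ending like _2 or _b are one class to them, and where a whole thing is asked for, a point or a joint stands for the part that bears it (a point fixed in the world has none). Each returns a list of dicts, best first, with "score" (0 to 1); they miss things now and then, are a little off and sometimes report something else, mostly with a low value. They report only what shows in the picture. A call takes as long as a camera call. They do not tell look-alikes from the thing itself.
- spot_in(camera, target): "rect" ([centre column, centre row, width, height] in pixels, round what is visible of it).
The state is a dict: "time": time; "q": joint angles; "joint_vel": joint speeds; "joint_torque": joint torques, N m; "tool_pos": TCP position; "tcp_rot": TCP orientation; "wrist_force": force on the tool from outside, world axes, zero at the start; "torque": the same for the moment, N m; "width": opening from 0.0 (shut) to 1.0 (fully open); "grip_force": force on a finger pad.
Only numpy, scipy, OpenCV 4.12 (cv2) and the standard library are available. Lean on these libraries where they do the work, as an engineer would, in place of code of your own. Each camera call takes 0.05 s, during which the arm holds its last target. There are 200 camera calls.

## Task

The tall tube block has to be read from below on the flatbed reader. Swing the reader's half-open lid up until it stands upright, lay the aluminium tube block flat on the glass with its red-capped corner towards the orange corner mark, and slide it right into that corner so that it bears on the front edge and the right edge at once. Finish with the block still held in the fingers and pressed against both edges (the reading is taken while you hold it), the lid still upright, and leave the other things on the worktop where they stand.

Things in the scene. Friction and masses are not known exactly. Their poses are not given: they have to be found in the camera images.
- reader: compact dark grey flatbed code reader, fixed, 240 mm deep (x) by 300 mm wide (y); origin at the centre of its underside on the worktop, x points to its back (away from the robot at yaw 0), y to its left, z up. Its glass lies 42 mm above the worktop, 180 mm (x) by 250 mm (y), and is framed by light grey edge strips 14 mm wide that stand 7 mm above the glass (tops 49 mm above the worktop)
- corner (a point): the reading corner: where the inner faces of the front edge and the right edge meet, at the height of the glass; marked by an orange angle on the strips, at the front right of the glass. Axes as the reader's: the glass extends from here along +x and +y
- front_edge: front edge strip of the glass (light grey, with ruler marks): 14 x 278 x 9 mm, origin at its centre; its inner face, 7 mm to +x of the origin, looks along the reader's +x
- right_edge: right edge strip of the glass (light grey, with ruler marks): 180 x 14 x 9 mm, origin at its centre; its inner face, 7 mm to +y of the origin, looks along the reader's +y
- lid (a joint): angle of the lid: 0 = shut (flat on the strips), 1.571 = upright; it starts at 0.50 to 0.85 and could go on to 1.95. A stiff friction hinge: it stays where it is left and needs 2 to 4 N at the tab to move upwards
- lid_hinge (a point): middle of the lid's hinge axis, along the back of the reader, 56 mm above the worktop; the axis runs along the reader's y and the lid opens upwards and to the back
- lid_edge (a point): middle of the outermost rim of the lid's dark finger tab, half-way through its 9 mm thickness, 228 mm from the hinge axis; the tab is 80 mm wide (along the hinge) and stands 15 mm out from the front rim of the lid, a white-grey plate 290 mm wide and 14 mm thick
- block_center (a point): centre (half-way up) of the loose aluminium tube block: 90 mm long (its x), 60 mm wide (its y), 38 mm high, with coloured tube caps up to 46 mm; 0.2 to 0.45 kg. It stands upright on the worktop, its x turned up to 0.6 rad from the robot's x. Grasp it across its 60 mm width
- red_corner (a point): bottom corner of the tube block below its one red cap (all the other caps are blue): 45 mm to -x and 30 mm to -y of the block's centre, at its underside; this corner belongs in the reading corner, so the block's x then points along the reader's x
- bottle_a: bystander: small reagent bottle with a black cap, 46 mm across, 87 mm high, origin at its base
- tape: bystander: roll of tape lying flat, 96 mm across, 25 mm high, origin at its base
- marker: bystander: marker pen with green cap lying flat, 135 mm long, origin at its underside
- vial_a: bystander: glass sample vial with black cap, 26 mm across, 64 mm high, origin at its base
- vial_b: bystander: a second vial like vial_a
Mind the look-alikes: they are no part of the job. Leave any yellow look-alike of the part that bears block_center alone.

How it is judged:
By the outcome, as a careful person would: the job done as asked, in the order asked, and still so for the second after the job is handed in, while the arm keeps its last pose, push and grip.
It also fails if it takes over 72 s, if anything falls off the work surface, if the arm or the gripper's body presses on something with over 40 N, if the wrist force passes 120 N, or if a joint passes its speed limit or range.

## Working session

There is one attempt and no reset: what is moved stays moved. The work goes in short steps, Python scripts to look and compute and a tool call to move; the robot and the scene stay as the last step left them, time stands still between calls to the robot, and variables do not carry over. Pictures are saved under pics/ and viewed, at most 10 in all, crops included, and the job is handed in when it is done.

Besides the shell and the picture viewer there is one more tool, called after "Call:" as name(argument=value, ...) on one line, values as JSON. carry_out: Moves the arm, as the interface text tells. Its arguments: {"type":"object","properties":{"series":{"type":"string"},"jaw":{"type":"number"},"grip_force":{"type":"number"}},"required":["series"]}

```bash
mkdir -p pics; cat > h.py <<'E'
import numpy as np, cv2
from scipy.spatial.transform import Rotation as R
from workcell import bot, eyes, spot_in
def cam(n):
    s=bot.read_state(); im,d=eyes.read_camera(n); c=eyes.get_calibration(n); K=np.array(c["K"])
    if n=="wrist":
        T=np.eye(4);T[:3,:3]=R.from_rotvec(s["tcp_rot"]).as_matrix();T[:3,3]=s["tool_pos"];T=T@np.array(c["T_tool_cam"])
    else:
        T=np.eye(4);r=np.array(c["rotation"]);T[:3,:3]=r if r.shape==(3,3) else R.from_rotvec(r).as_matrix();T[:3,3]=c["position"]
    return im,d,K,T
def cloud(d,K,T):
    v,u=np.mgrid[:480,:640]; p=np.stack([(u-K[0,2])/K[0,0]*d,(v-K[1,2])/K[1,1]*d,d],-1)
    P=p@T[:3,:3].T+T[:3,3]; P[d==0]=np.nan; return P
def pix(p,K,T):
    q=(np.array(p)-T[:3,3])@T[:3,:3]; return K[0,0]*q[...,0]/q[...,2]+K[0,2],K[1,1]*q[...,1]/q[...,2]+K[1,2]
def onplane(u,v,z,K,T):
    r=T[:3,:3]@np.array([(u-K[0,2])/K[0,0],(v-K[1,2])/K[1,1],1]); return T[:3,3]+r*(z-T[2,3])/r[2]
E
python3 - <<'E'
from h import *
for n in ["top","scene"]:
    im,d,K,T=cam(n); cv2.imwrite(f"pics/{n}0.png",im); P=cloud(d,K,T); np.save(n+"P.npy",P)
    print(n,T.round(3).tolist(),K.round(1).tolist())
    for t in ["reader","lid_edge","block_center","bottle_a","tape","marker","vial_a","corner","front_edge","right_edge"]:
        try:
            for r in spot_in(n,t)[:3]:
                u,v,w,h=r["rect"]; print(t,round(r["score"],2),np.round(r["rect"]),P[int(min(v,479)),int(min(u,639))].round(3))
        except Exception as e: print(t,e)
E
```

```text
top [[-0.005, -0.995, 0.1, 0.356], [-1.0, 0.006, 0.006, 0.009], [-0.006, -0.1, -0.995, 1.528], [0.0, 0.0, 0.0, 1.0]] [[520.3, 0.0, 326.2], [0.0, 520.3, 236.1], [0.0, 0.0, 1.0]]
reader 0.64 [290. 211. 111.  95.] [0.557 0.111 0.212]
lid_edge 0.97 [288. 195. 110.  62.] [0.605 0.118 0.158]
block_center 0.98 [444. 242.  25.  37.] [ 0.487 -0.32   0.04 ]
block_center 0.95 [377. 179.  32.  27.] [ 0.671 -0.131  0.045]
block_center 0.72 [388. 238.  32.  21.] [ 0.502 -0.16   0.044]
bottle_a 0.76 [190. 236.  18.  17.] [0.505 0.399 0.078]
tape 0.67 [432. 202.  32.  37.] [ 0.61  -0.293  0.004]
marker 0.68 [260. 300.  23.  47.] [0.325 0.21  0.014]
vial_a 0.55 [396. 295.  10.   6.] [ 0.337 -0.175  0.06 ]
vial_a 0.41 [377. 291.  12.  10.] [ 0.349 -0.124  0.063]
corner 0.74 [291. 211. 118.  94.] [0.555 0.109 0.209]
front_edge 0.87 [297. 243.  99.  20.] [0.486 0.101 0.052]
right_edge 0.56 [341. 223.   9.  25.] [ 0.543 -0.025  0.051]
right_edge 0.53 [288. 191. 111.  64.] [0.619 0.119 0.145]
scene [[-0.705, -0.383, 0.596, -0.166], [-0.709, 0.404, -0.579, 0.66], [-0.019, -0.831, -0.557, 0.721], [0.0, 0.0, 0.0, 1.0]] [[460.1, 0.0, 324.8], [0.0, 460.1, 239.2], [0.0, 0.0, 1.0]]
reader 0.95 [270. 255. 150. 144.] [0.612 0.099 0.04 ]
lid_edge 0.6 [259. 230. 125.  90.] [0.566 0.157 0.166]
block_center 0.75 [370. 240.  40.  33.] [ 0.481 -0.133  0.037]
block_center 0.63 [409. 219.  33.  24.] [ 0.47  -0.296  0.032]
bottle_a 0.7 [187. 347.  26.  41.] [0.481 0.416 0.052]
tape 0.83 [374. 209.  28.  19.] [ 0.62  -0.321 -0.002]
tape 0.61 [186. 345.  30.  42.] [0.483 0.416 0.056]
marker 0.7 [320. 347.  34.  48.] [0.321 0.207 0.011]
vial_a 0.67 [407. 264.  13.  23.] [ 0.341 -0.112  0.041]
vial_a 0.51 [418. 260.   7.  14.] [ 0.365 -0.192 -0.002]
corner 0.9 [271. 256. 150. 142.] [0.608 0.099 0.039]
front_edge 0.61 [302. 278.  82.  64.] [0.481 0.108 0.047]
right_edge 0.58 [306. 239.  51.  26.] [ 0.597 -0.008  0.044]
```

```bash
python3 - <<'E'
import cv2
im=cv2.imread("pics/top0.png"); cv2.imwrite("pics/top0c.png",cv2.resize(im[145:325,220:480],(780,540),interpolation=cv2.INTER_CUBIC))
im=cv2.imread("pics/scene0.png"); cv2.imwrite("pics/scene0c.png",cv2.resize(im[160:380,160:450],(790,600),interpolation=cv2.INTER_CUBIC))
E
```

```text
(no output)
```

View pics/top0c.png

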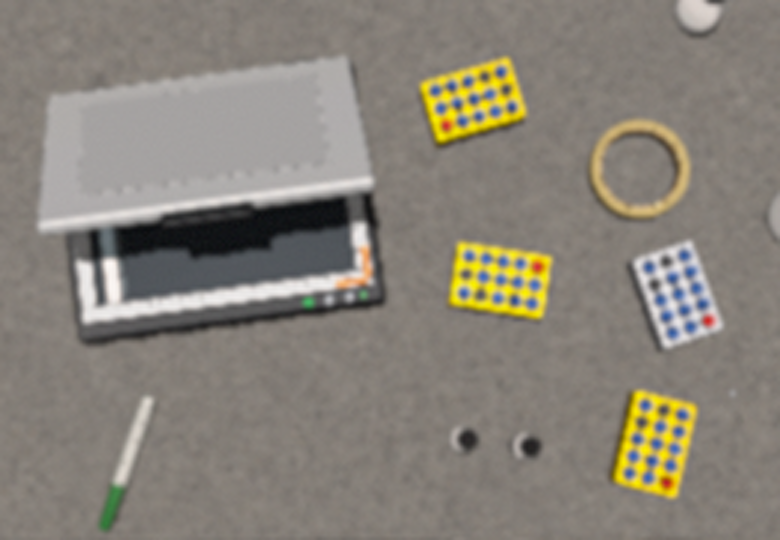

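View pics/scene0c.png

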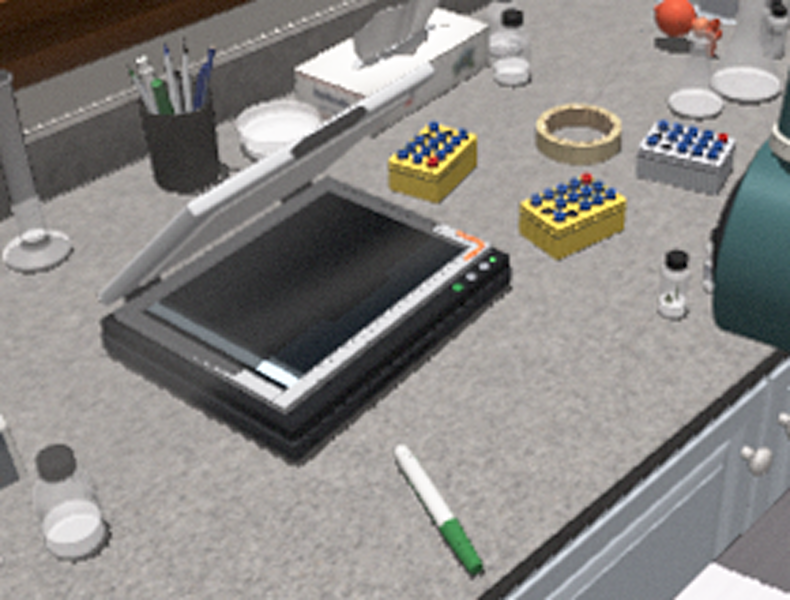

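The candidates are yellow blocks at top pixels (377,179), (388,238) and (438,292), and a silver one at (445,243). I choose the silver aluminium block, whose red cap sits towards the robot on the right. Next I measure the reader, lid and block.

```bash
python3 - <<'E'
from h import *
s=bot.read_state(); print("rot",R.from_rotvec(s["tcp_rot"]).as_matrix().round(3).tolist(), s["wrist_force"])
P=np.load("topP.npy"); im=cv2.imread("pics/top0.png")
# block
Q=P[215:270,425:465]; m=(Q[...,2]>.025)&(Q[...,2]<.06); B=Q[m]; 
r=cv2.minAreaRect(B[:,:2].astype(np.float32)*1000); print("block",r,len(B),np.median(B[:,2]))
# lid plane
L=P[165:222,235:342]; m=L[...,2]>.09; L=L[m]; 
for _ in range(5):
    c=L.mean(0); n=np.linalg.svd(L-c,full_matrices=0)[2][2]; n*=np.sign(n[2]); e=(L-c)@n; L=L[abs(e)<.006]
print("lid n",n,"angle",np.arccos(n[2]),"yaw",np.arctan2(-n[1],-n[0]),len(L),"c",c,"std",e.std())
f=np.array([n[0],n[1]])/np.hypot(*n[:2]);t=L[:,:2]@f; print("rim min/max along f",np.percentile(t,[0.5,99.5]),f, "lat",np.percentile(L[:,:2]@[-f[1],f[0]],[.5,99.5]), "z",np.percentile(L[:,2],[.5,99.5]))
S=P[222:262,240:350]; m=(S[...,2]>.03)&(S[...,2]<.065)
S=S[m]; rr=cv2.minAreaRect(S[:,:2].astype(np.float32)*1000); print("reader",rr)
# orange
im2=im.astype(int); o=(im2[...,2]>180)&(im2[...,0]<120)&(im2[...,1]<190)&(im2[...,2]-im2[...,1]>50); o[:, :300]=0;o[:,360:]=0;o[:215]=0;o[260:]=0
K=None; v,u=np.nonzero(o); print("orange",u.min(),u.max(),v.min(),v.max(),np.nanmin(P[o],0),np.nanmax(P[o],0))
im,d,K,T=cam("top")
for p in [(85,320),(370,285),(380,305),(85,340)]: print(p,onplane(p[0]/3+220,p[1]/3+145,.049,K,T).round(4))
E
```

```text
rot [[0.955, 0.295, -0.0], [0.295, -0.955, 0.0], [-0.0, -0.0, -1.0]] [-0.77984758 -0.12003753  0.04869664]
block ((509.3623352050781, -317.81634521484375), (140.62681579589844, 63.159515380859375), 18.072113037109375) 695 0.03972572225336246
lid n [0.70526846 0.09130911 0.70303559] angle 0.7911392451985763 yaw -3.0128416672692326 4152 c [0.60369029 0.11928119 0.16151544] std 0.0019174026376685303
rim min/max along f [0.54711828 0.68345825] [0.99172304 0.12839557] lat [-0.10091816  0.18154877] z [0.09100586 0.22427137]
reader ((511.1109619140625, 108.2254638671875), (105.03102111816406, 297.62786865234375), 6.442317008972168)
orange 333 343 228 240 [ 0.4938569  -0.03072544  0.04501389] [ 0.52860144 -0.0020779   0.05714832]
(85, 320) [0.4623 0.2395 0.049 ]
(370, 285) [ 0.4941 -0.0315  0.049 ]
(380, 305) [ 0.4749 -0.0409  0.049 ]
(85, 340) [0.4433 0.2393 0.049 ]
```

```bash
python3 - <<'E'
import cv2
im=cv2.imread("pics/top0.png"); a=cv2.resize(im[222:252,315:355],(800,600),interpolation=cv2.INTER_CUBIC); b=cv2.resize(im[220:265,425:465],(533,600),interpolation=cv2.INTER_CUBIC)
import numpy as np
cv2.imwrite("pics/crop1.png",cv2.resize(np.hstack([a,b]),(800,360)))
E
```

```text
(no output)
```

View pics/crop1.png

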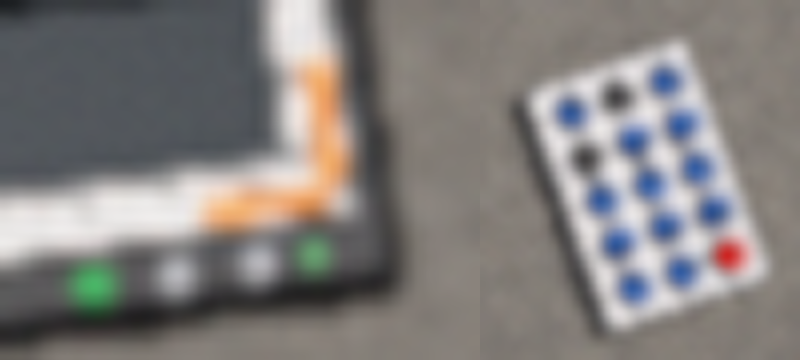

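The crop confirms the silver block at (446,243), with its red cap at the lower right. The inner glass corner is at about (338,236). The lid is at about 0.79 rad, with its tab at about (0.526, 0.108, 0.216). I go to the front of the tab first.

Call:
carry_out(series="0.02 0.0573 -0.0035 -0.8;0.02 0.0573 -0.0035 -0.8;0.02 0.0573 -0.0035 -0.8;0.02 0.0573 -0.0035 -0.8;0.02 0.0573 -0.0035 -0.8;0.02 0.0573 -0.0035 -0.8;0.02 0.0573 -0.0035 -0.8;0.02 0.0573 -0.0035 -0.8;0.02 0.0573 -0.0035 -0.8;0.02 0.0573 -0.0035 -0.8;0.02 0.0573 -0.0035 -0.8;0.02 0.0573 -0.0035 -0.8;0.02 0.0573 -0.0035 -0.8;0 0 0 0;0 0 0 0", jaw=-1)

```text
time: 3.02
tool_pos: [0.459, 0.0999, 0.1996]
tcp_rot: [3.135, 0.188, -0.001]
wrist_force: [-0.4, 0.0, -0.4]
width: -0.002
grip_force: 0.0
```

```bash
python3 - <<'E'
from h import *
s=bot.read_state(); print(s["tool_pos"],s["wrist_force"],s["width"],np.array(eyes.get_calibration("wrist")["T_tool_cam"]).round(3).tolist())
im,d,K,T=cam("wrist"); cv2.imwrite("pics/w1.png",im); P=cloud(d,K,T); np.save("w1P.npy",P)
for t in ["lid_edge","corner","front_edge"]:
  for r in spot_in("wrist",t)[:2]:
    u,v=map(int,r["rect"][:2]); print(t,r["score"],np.round(r["rect"]),P[min(v,479),min(u,639)])
E
```

```text
[0.45898484 0.09994756 0.19962428] [-0.43794381  0.00906581 -0.37962204] -0.0020819377544779396 [[0.0, -0.945, -0.328, 0.086], [1.0, 0.0, 0.0, 0.0], [-0.0, -0.328, 0.945, -0.129], [0.0, 0.0, 0.0, 1.0]]
lid_edge 0.96 [320.  78. 638. 152.] [0.55157815 0.1118424  0.21467967]
corner 0.94 [320. 110. 640. 219.] [0.54319924 0.11082811 0.21823331]
corner 0.71 [320.  78. 640. 154.] [0.55148273 0.11210007 0.21564113]
front_edge 0.97 [323. 188. 366.  20.] [0.48652575 0.10449407 0.04843813]
```

View pics/w1.png

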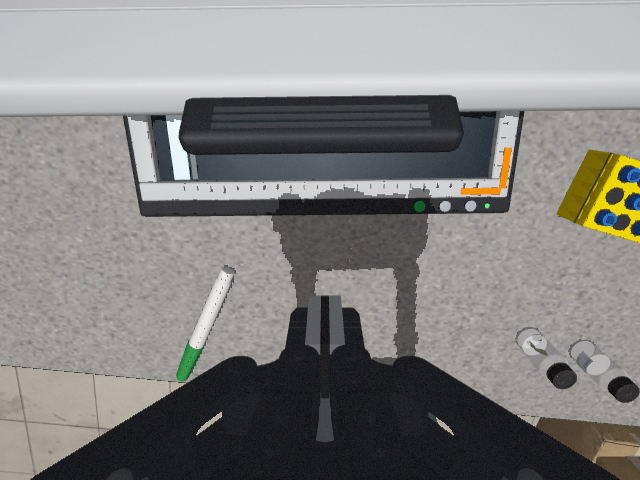

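The wrist view shows the dark tab at columns 180–462 with its near rim at row 152. The front strip is at rows 181–200, and the inner reading corner is near (492,181).

```bash
python3 - <<'E'
from h import *
im=cv2.imread("pics/w1.png"); P=np.load("w1P.npy"); g=cv2.cvtColor(im,cv2.COLOR_BGR2GRAY).astype(float)
s=bot.read_state(); c=eyes.get_calibration("wrist");K=np.array(c["K"]);T=np.eye(4);T[:3,:3]=R.from_rotvec(s["tcp_rot"]).as_matrix();T[:3,3]=s["tool_pos"];T=T@np.array(c["T_tool_cam"])
A=[]
for u in range(215,455,3):
    col=g[165:192,u]; v=165+np.argmax(np.diff(col))+.5; A.append(onplane(u,v,.049,K,T))
A=np.array(A); 
for _ in range(3):
    k=np.polyfit(A[:,1],A[:,0],1); e=A[:,0]-np.polyval(k,A[:,1]); A=A[abs(e)<2*e.std()+1e-4]
print("front inner line x=",k,"yaw",np.arctan(-k[0]),e.std())
B=[]
for v in range(118,174,2):
    row=g[v,475:505]; B.append(onplane(475+np.argmax(np.diff(row))+.5,v,.049,K,T))
B=np.array(B)
for _ in range(3):
    k2=np.polyfit(B[:,0],B[:,1],1); e=B[:,1]-np.polyval(k2,B[:,0]); B=B[abs(e)<2*e.std()+1e-4]
print("right",k2,np.arctan(k2[0]),e.std())
y=(k2[0]*k[1]+k2[1])/(1-k2[0]*k[0]); print("corner",k[0]*y+k[1],y)
for v in (100,125,135,145,149,151): print(v,P[v,320].round(4), P[v,200].round(4),P[v,445].round(4))
E
```

```text
front inner line x= [-0.12764675  0.50501099] yaw 0.12696016900820936 0.0002026124695033212
right [ 0.12511641 -0.08494326] 0.12446961157522682 0.00021507201079635523
corner 0.5077446827987728 -0.021416065699927708
100 [0.5456 0.1111 0.2143] [0.5414 0.1457 0.2127] [0.5498 0.0758 0.2146]
125 [0.5391 0.1103 0.2215] [0.5351 0.143  0.2209] [0.5432 0.0767 0.2226]
135 [0.5366 0.11   0.2225] [0.5327 0.1423 0.2232] [0.5406 0.0761 0.2224]
145 [0.5339 0.1097 0.2222] [0.5299 0.1426 0.2222] [0.538  0.0754 0.2222]
149 [0.5327 0.1096 0.2209] [0.5285 0.1433 0.2198] [0.5368 0.0744 0.2199]
151 [0.5319 0.1095 0.2193] [0.5279 0.1434 0.2195] [0.5361 0.0738 0.2184]
```

Call:
carry_out(series="0.018 0.0023 0 0;0.018 0.0023 0 0;0.018 0.0023 0 0;0.0082 0.001 0.0075 0;0.0082 0.001 0.0075 0;0.0089 0.0011 0.0066 0;0.0089 0.0011 0.0066 0;0.0095 0.0012 0.0057 0;0.0095 0.0012 0.0057 0;0.01 0.0013 0.0047 0;0.01 0.0013 0.0047 0;0 0 0 0")

```text
time: 4.72
tool_pos: [0.5886, 0.1165, 0.2504]
tcp_rot: [-3.136, -0.186, -0.007]
wrist_force: [0.5, -0.2, 0.6]
width: 0.001
grip_force: 0.0
```

```bash
cat >> h.py <<'E'
def lid(show=True):
    out=[]
    for n,(a,b) in {"top":((120,235),(200,350)),"scene":((60,330),(140,400))}.items():
        im,d,K,T=cam(n); P=cloud(d,K,T); f=np.array([.992,.126,0]);g=np.array([-.126,.992,0])
        t=P@f;l=P@g;z=P[...,2]
        m=(t>.50)&(t<.78)&(l>-.09)&(l<.17)&(z>.075)&(z<.30)
        # keep off the gripper: lateral bands away from tab
        m&=(abs(l-.042)>.075)
        X=np.c_[t[m],z[m]]
        if len(X)<50: print(n,"few",len(X)); continue
        for _ in range(8):
            c=np.median(X,0) if _==0 else X.mean(0); w=np.linalg.svd(X-c,full_matrices=0)[2]; e=(X-c)@w[1]; X=X[abs(e)<max(.006,1.5*e.std())]
        v=w[0]*np.sign(w[0][1]); print(n,"lid angle",np.arctan2(v[1],-v[0]).round(3),len(X),"c",c.round(4),e.std().round(4),"zmax",X[:,1].max().round(3))
E
python3 - <<'E'
from h import *
s=bot.read_state(); print(s["tool_pos"],s["wrist_force"]); lid()
E
```

```text
[0.58858956 0.11646619 0.25036015] [ 0.51829097 -0.17699158  0.58032269]
top lid angle 1.166 371 c [0.6543 0.1961] 0.0015 zmax 0.264
scene lid angle 1.197 1644 c [0.6443 0.1735] 0.0019 zmax 0.253
```

Call:
carry_out(series="0.0104 0.0013 0.0037 0;0.0104 0.0013 0.0037 0;0.0107 0.0014 0.0027 0;0.0107 0.0014 0.0027 0;0.011 0.0014 0.0016 0;0.011 0.0014 0.0016 0;0 0 0 0")

```text
time: 5.7
tool_pos: [0.6522, 0.1244, 0.2646]
tcp_rot: [3.136, 0.186, 0.002]
wrist_force: [-0.0, 0.0, -0.2]
width: 0.002
grip_force: 0.0
```

```bash
python3 - <<'E'
from h import *
s=bot.read_state(); print(s["tool_pos"],s["wrist_force"]); lid()
E
```

```text
[0.65215183 0.12437047 0.26455141] [-0.02689724  0.02423441 -0.22175088]
top lid angle 1.515 417 c [0.6822 0.2051] 0.0024 zmax 0.275
scene lid angle 1.486 2382 c [0.6817 0.1795] 0.0021 zmax 0.268
```

Call:
carry_out(series="0.0056 0.0007 0.0003 0;0.0056 0.0007 0.0003 0;0.0056 0.0007 0 0;0 0 0 0;0 0 0 0")

```text
time: 6.42
tool_pos: [0.668, 0.1264, 0.2653]
tcp_rot: [-3.136, -0.186, -0.001]
wrist_force: [-0.3, 0.3, -0.3]
width: 0.0
grip_force: 0.0
```

```bash
python3 - <<'E'
from h import *
s=bot.read_state(); print(s["tool_pos"],s["wrist_force"]); lid()
im,*_=cam("scene"); cv2.imwrite("pics/s2.png",im[60:400,100:500])
E
```

```text
[0.66799407 0.12643488 0.26534836] [-0.33708014  0.3239487  -0.28049622]
top lid angle 1.569 588 c [0.6916 0.1989] 0.0021 zmax 0.275
scene lid angle 1.555 2470 c [0.6903 0.1793] 0.0022 zmax 0.27
```

View pics/s2.png

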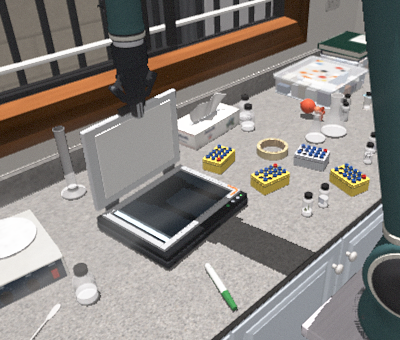

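The lid stands upright at about 1.56 rad. I give it a last small nudge, back off, and go over the block.

Call:
carry_out(series="0.002 0.0003 0 0;0 0 0 0;-0.04 -0.005 0 0;-0.05 -0.0063 0 0;-0.06 -0.0075 0 0;-0.004 -0.054 -0.012 1.6;-0.004 -0.054 -0.012 1.6;-0.004 -0.054 -0.012 1.6;-0.004 -0.054 -0.012 1.6;-0.004 -0.054 -0.012 1.6;-0.004 -0.054 -0.012 1.6;-0.004 -0.054 -0.012 1.6;-0.004 -0.054 -0.012 1.6;0 0 0 0;0 0 0 0")

```text
time: 8.45
tool_pos: [0.4875, -0.324, 0.1692]
tcp_rot: [-3.096, -0.532, -0.0]
wrist_force: [0.4, 0.3, -0.3]
width: -0.0
grip_force: 0.0
```

Call:
carry_out(series="0 0 0 0;0 0 0 0;0 0 0 0;0 0 0 0", jaw=1, grip_force=60)

```text
time: 8.95
tool_pos: [0.4878, -0.3237, 0.1696]
tcp_rot: [3.095, 0.535, 0.0]
wrist_force: [-0.7, -0.5, -0.5]
width: 0.843
grip_force: 0.0
```

```bash
python3 - <<'E'
from h import *
s=bot.read_state(); print(s["tool_pos"],s["tcp_rot"]); lid()
im,d,K,T=cam("wrist"); cv2.imwrite("pics/w2.png",im); P=cloud(d,K,T)
sp=spot_in("wrist","block_center"); print(sp[:3])
m=(P[...,2]>.030)&(P[...,2]<.044)&(abs(P[...,0]-.487)<.08)&(abs(P[...,1]+.322)<.07)
n,lab,st,_=cv2.connectedComponentsWithStats(m.astype(np.uint8)); i=1+np.argmax(st[1:,4]); Q=P[lab==i]
print(cv2.minAreaRect(Q[:,:2].astype(np.float32)*1000),len(Q),np.median(Q[:,2]))
E
```

```text
[ 0.48777861 -0.32365699  0.16959231] [3.09540475e+00 5.35274164e-01 4.37750492e-04]
top lid angle 1.572 788 c [0.6919 0.1988] 0.0022 zmax 0.277
scene lid angle 1.559 2500 c [0.6908 0.1786] 0.0022 zmax 0.269
[{'rect': [252.4, 360.6, 100.7, 125.5], 'score': 0.85}, {'rect': [327.1, 226.9, 87.0, 120.1], 'score': 0.82}, {'rect': [105.1, 128.9, 173.5, 144.0], 'score': 0.62}]
((485.5030212402344, -326.9332580566406), (89.76911163330078, 59.68474578857422), 18.4406795501709) 7024 0.038463756627636014
```

View pics/w2.png

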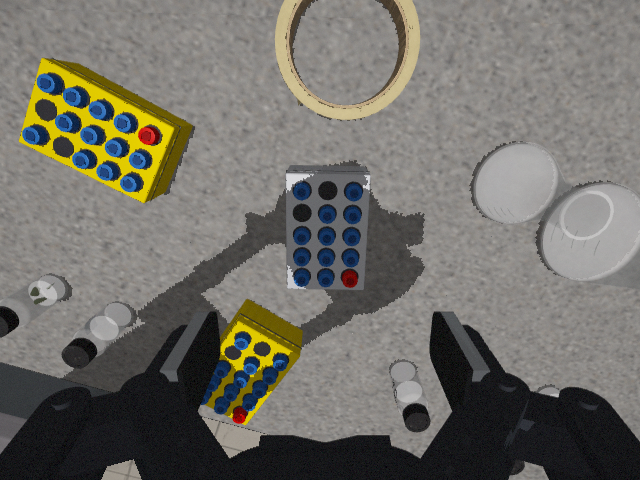

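The wrist view shows the silver block at (327,228), with its red cap at the lower right (349,278). A yellow look-alike is at (250,360) and small glassware at (408,390), so I check clearance for the open fingers.

```bash
python3 - <<'E'
from h import *
im,d,K,T=cam("wrist"); P=cloud(d,K,T)
o=np.array([.4855,-.3269]); a=.3218; Rm=np.array([[np.cos(a),np.sin(a)],[-np.sin(a),np.cos(a)]])
L=(P[...,:2]-o)@Rm.T
for u,v in [(402,372),(412,405),(416,425),(301,330),(249,305),(280,360)]: print((u,v),P[v,u].round(3),"block frame",L[v,u].round(3))
# occupancy near finger footprints: |x|<.03, .03<|y|<.07
for sg in (1,-1):
    m=(abs(L[...,0])<.04)&(sg*L[...,1]>.034)&(sg*L[...,1]<.075)&(P[...,2]>.012); print(sg,m.sum(),P[m].mean(0) if m.any() else "")
E
```

```text
(402, 372) [ 0.38  -0.437  0.02 ] block frame [-0.135 -0.071]
(412, 405) [ 0.377 -0.44   0.055] block frame [-0.139 -0.072]
(416, 425) [ 0.366 -0.446  0.064] block frame [-0.151 -0.075]
(301, 330) [ 0.38  -0.341  0.003] block frame [-0.105  0.02 ]
(249, 305) [ 0.393 -0.289  0.011] block frame [-0.075  0.065]
(280, 360) [ 0.377 -0.327  0.048] block frame [-0.103  0.035]
1 18228 [ 0.47795229 -0.27130309  0.2183362 ]
-1 16984 [ 0.51368441 -0.37337397  0.21702817]
```

Call:
carry_out(series="-0.0022 -0.0032 -0.03 -1.2;0 0 -0.03 0;0 0 -0.03 0;0 0 -0.025 0;0 0 -0.02 0;0 0 -0.0105 0;0 0 0 0;0 0 0 0", jaw=1)

```text
time: 10.2
tool_pos: [0.4861, -0.3278, 0.0248]
tcp_rot: [3.1, 0.501, 0.002]
wrist_force: [-0.6, 1.0, -0.1]
width: 1.001
grip_force: 0.0
```

Call:
carry_out(series="0 0 0 0;0 0 0 0;0 0 0 0;0 0 0 0;0 0 0 0;0 0 0 0", jaw=-1, grip_force=60)

```text
time: 10.95
tool_pos: [0.4862, -0.3279, 0.0252]
tcp_rot: [3.1, 0.501, 0.002]
wrist_force: [0.7, 1.0, 5.6]
width: 0.684
grip_force: 68.6
```

Call:
carry_out(series="0 0 0.02 0;0 0 0.045 0;0 0 0.05 0;0.0099 0.0505 0 -1.6;0.0099 0.0505 0 -1.6;0.0099 0.0505 0 -1.6;0.0099 0.0505 0 -1.6;0.0099 0.0505 0 -1.6;0.0099 0.0505 0 -1.6;0.0101 0.0508 0 -1.57;0 0 0 0;0 0 0 0;0 0 0 0")

```text
time: 12.58
tool_pos: [0.5544, 0.0254, 0.1388]
tcp_rot: [3.135, 0.196, -0.001]
wrist_force: [-0.1, 0.1, -2.2]
width: 0.686
grip_force: 67.6
```

```bash
python3 - <<'E'
from h import *
s=bot.read_state(); print(s["tool_pos"],2*np.arctan2(s["tcp_rot"][1],s["tcp_rot"][0]),s["wrist_force"]); lid()
im,d,K,T=cam("wrist"); cv2.imwrite("pics/w3.png",im); np.save("w3P.npy",cloud(d,K,T)); np.savez("w3",K=K,T=T)
E
```

```text
[0.55436359 0.02536573 0.13882108] 0.12459351200383226 [-0.12643987  0.10536164 -2.18220821]
top lid angle 2.577 392 c [0.642 0.232] 0.0043 zmax 0.276
scene lid angle 2.828 902 c [0.6267 0.1815] 0.0118 zmax 0.222
```

View pics/w3.png

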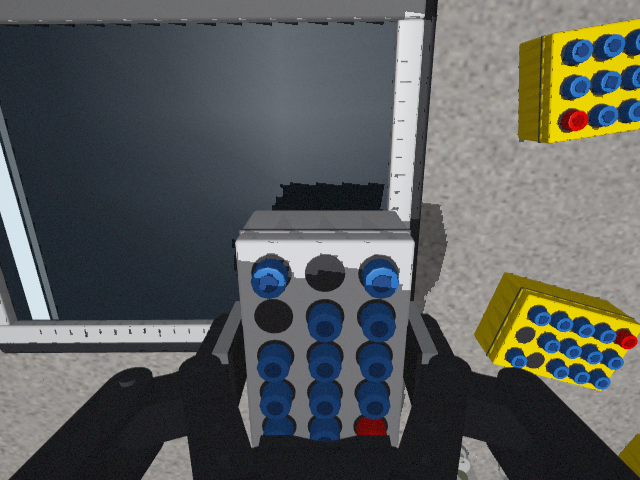

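The wrist view shows the block held square, with the red cap at the lower right (372,428). The right strip's inner edge is near column 392, clear of the block. I lower it.

Call:
carry_out(series="0 0 -0.02 0;0 0 -0.02 0;0 0 -0.015 0;0 0 -0.008 0;0 0 -0.004 0;0 0 0 0;0 0 0 0")

```text
time: 13.6
tool_pos: [0.5555, 0.0265, 0.0726]
tcp_rot: [3.135, 0.198, 0.002]
wrist_force: [-0.2, 0.2, -2.8]
width: 0.686
grip_force: 67.5
```

Call:
carry_out(series="0 0 -0.002 0;0 0 0 0;0 0 -0.001 0;0 0 0 0")

```text
time: 14.1
tool_pos: [0.5548, 0.0265, 0.0688]
tcp_rot: [-3.135, -0.197, 0.0]
wrist_force: [-0.2, -0.1, -3.7]
width: 0.693
grip_force: 67.6
```

Call:
carry_out(series="0 0 -0.001 0;0 0 0 0;0 0 -0.001 0;0 0 0 0")

```text
time: 14.6
tool_pos: [0.5549, 0.0265, 0.0672]
tcp_rot: [3.135, 0.198, 0.0]
wrist_force: [-1.4, 0.0, -0.7]
width: 0.69
grip_force: 67.8
```

Call:
carry_out(series="0 0 -0.0007 0;0 0 0 0;0 0 0 0")

```text
time: 14.98
tool_pos: [0.555, 0.0265, 0.0672]
tcp_rot: [3.135, 0.198, 0.0]
wrist_force: [-3.6, 0.6, 5.8]
width: 0.686
grip_force: 68.6
```

The block is on the glass. Now I slide it towards the right edge (reader −y).

Call:
carry_out(series="0.0004 -0.003 0 0;0.0004 -0.003 0 0;0.0003 -0.0025 0 0;0 0 0 0")

```text
time: 15.48
tool_pos: [0.5572, 0.0181, 0.0672]
tcp_rot: [-3.135, -0.197, -0.004]
wrist_force: [-1.0, 3.1, 5.6]
width: 0.688
grip_force: 68.6
```

Call:
carry_out(series="0.0002 -0.0015 0 0;0.0002 -0.0015 0 0;0 0 0 0")

```text
time: 15.85
tool_pos: [0.5573, 0.0173, 0.0673]
tcp_rot: [-3.132, -0.196, -0.003]
wrist_force: [-1.5, 11.5, 8.2]
width: 0.685
grip_force: 68.8
```

Call:
carry_out(series="-0.003 -0.0004 0 0;-0.003 -0.0004 0 0;-0.002 -0.0003 0 0;0 0 0 0")

```text
time: 16.35
tool_pos: [0.5518, 0.0164, 0.0676]
tcp_rot: [-3.132, -0.198, -0.012]
wrist_force: [5.2, 11.9, 1.8]
width: 0.686
grip_force: 68.0
```

Call:
carry_out(series="-0.0015 -0.0002 0 0;-0.0015 -0.0002 0 0;0 0 0 0")

```text
time: 16.73
tool_pos: [0.5489, 0.016, 0.0676]
tcp_rot: [-3.132, -0.198, -0.012]
wrist_force: [5.4, 13.4, 0.7]
width: 0.683
grip_force: 68.0
```

```bash
python3 - <<'E'
from h import *
s=bot.read_state(); print(s["tool_pos"],2*np.arctan2(s["tcp_rot"][1],s["tcp_rot"][0]),s["wrist_force"])
im,d,K,T=cam("wrist"); np.save("w4P.npy",cloud(d,K,T)); np.savez("w4",K=K,T=T)
cv2.imwrite("pics/w4.png",im)
E
```

```text
[0.54893086 0.01604352 0.06757234] -6.157056579601812 [ 5.40078628 13.41333202  0.67039887]
```

View pics/w4.png

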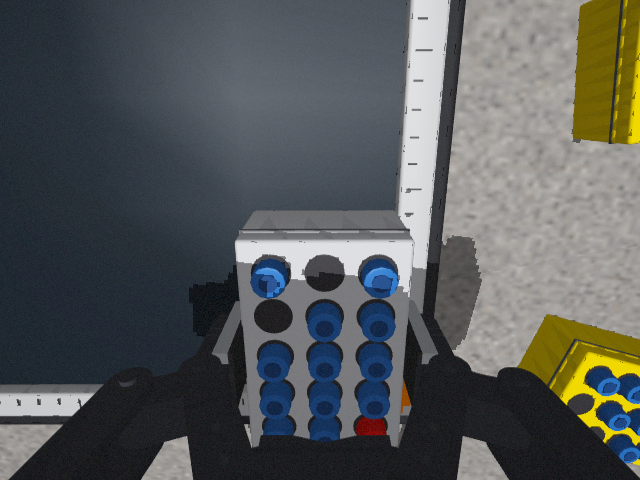

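The block's back right bottom corner (397,212) meets the inner face of the right strip. I carry on to the front edge.

Call:
carry_out(series="-0.0015 -0.0002 -0.0004 0;-0.0005 0.0002 0 0;0 0 0 0")

```text
time: 17.15
tool_pos: [0.5487, 0.016, 0.0677]
tcp_rot: [-3.132, -0.198, -0.018]
wrist_force: [9.1, 12.6, -1.7]
width: 0.683
grip_force: 67.7
```

Call:
carry_out(series="-0.001 0 -0.0003 0;0 0 0 0")

```text
time: 17.4
tool_pos: [0.5486, 0.016, 0.0677]
tcp_rot: [-3.132, -0.198, -0.021]
wrist_force: [10.7, 12.9, -1.9]
width: 0.689
grip_force: 67.7
```

Both edges are in contact. I press down for flatness and ease the side push slightly.

Call:
carry_out(series="0.0004 0.0008 -0.001 0;0 0 0 0;0 0 -0.0008 0;0 0 0 0;0 0 0 0")

```text
time: 18.02
tool_pos: [0.5488, 0.0161, 0.0675]
tcp_rot: [-3.133, -0.198, -0.02]
wrist_force: [5.6, 10.5, 10.4]
width: 0.685
grip_force: 69.1
```

```bash
cat > chk.py <<'E'
from h import *
s=bot.read_state(); print(s["tool_pos"],s["tcp_rot"],s["wrist_force"],s["torque"])
im,d,K,T=cam("wrist"); P=cloud(d,K,T); f=np.array([.992,.126]);g=np.array([-.126,.992])
m=np.zeros(d.shape,bool); m[243:440,240:412]=1; m&=(P[...,2]>.074)&(P[...,2]<.085); Q=P[m]; Q=Q[np.abs(Q[:,2]-np.median(Q[:,2]))<.003]
A=np.c_[Q[:,:2]@f,Q[:,:2]@g,np.ones(len(Q))]; k=np.linalg.lstsq(A,Q[:,2],rcond=None)[0]; print("block top slope f,g",k[:2],np.median(Q[:,2]),len(Q))
e=[(u,236+np.argmax(-np.diff(0+im[228:246,u].mean(1)))) for u in range(250,400,10)]
E
python3 chk.py
```

```text
[0.54878074 0.01612569 0.06750046] [-3.13332607 -0.19831106 -0.01965847] [ 5.59017142 10.5149692  10.44628204] [ 1.57049173 -0.58109086  0.51985951]
block top slope f,g [0.00526653 0.00129853] 0.08092254134734925 21096
```

```bash
python3 - <<'E'
from h import *
print(R.from_rotvec([-3.1333,-.1983,-.01966]).as_matrix()[:,2])
f=np.array([.992,.126]);g=np.array([-.126,.992])
for n in ("w3","w4"):
    P=np.load(n+"P.npy"); Q=P[243:440,240:412].reshape(-1,3); Q=Q[~np.isnan(Q[:,2])]
    z=.152 if n=="w3" else .080
    Q=Q[abs(Q[:,2]-z)<.004]; Q=Q[np.abs(Q[:,2]-np.median(Q[:,2]))<.003]
    k=np.linalg.lstsq(np.c_[Q[:,:2]@f,Q[:,:2]@g,np.ones(len(Q))],Q[:,2],rcond=None)[0]; print(n,k[:2],np.median(Q[:,2]),len(Q))
E
```

```text
[ 0.01237456  0.00274942 -0.99991965]
w3 [-0.001928   -0.00017395] 0.15218361117799784 21041
w4 [0.00569389 0.00364122] 0.08097581800560956 21097
```

The block's back is about 0.6 mm high from the front push, so I ease that push and press down.

Call:
carry_out(series="0.001 0 -0.0005 0;0 0 0 0;0.0005 0 -0.0005 0;0 0 0 0;0 0 0 0")

```text
time: 18.7
tool_pos: [0.549, 0.0162, 0.0672]
tcp_rot: [-3.133, -0.198, -0.015]
wrist_force: [-0.0, 10.3, 18.6]
width: 0.682
grip_force: 70.2
```

```bash
python3 chk.py
```

```text
[0.54896306 0.01615454 0.06719166] [-3.13322508 -0.19830278 -0.01481833] [-5.3032889e-03  1.0293113e+01  1.8577263e+01] [1.34836762 0.35854723 0.37434234]
block top slope f,g [-0.00041542  0.00096179] 0.0805715997927339 21101
```

Call:
carry_out(series="-0.0008 -0.0001 0 0;0 0 0 0;-0.0005 0 0 0;0 0 0 0;0 0 0 0")

```text
time: 19.38
tool_pos: [0.549, 0.0161, 0.0672]
tcp_rot: [-3.133, -0.198, -0.019]
wrist_force: [3.9, 10.9, 14.9]
width: 0.687
grip_force: 69.7
```

```bash
python3 chk.py
```

```text
[0.54895454 0.01614168 0.06722349] [-3.13319612 -0.19823146 -0.01927743] [ 3.93622646 10.88894881 14.91276369] [ 1.52535233 -0.16089158  0.46962385]
block top slope f,g [-0.00029507  0.0013333 ] 0.08058793433867316 21072
```

Call:
carry_out(series="-0.001 0 -0.0003 0;0 0 0 0;0 0 0 0;0 0 0 0")

```text
time: 19.92
tool_pos: [0.5489, 0.0162, 0.0672]
tcp_rot: [-3.133, -0.198, -0.022]
wrist_force: [5.6, 11.3, 13.9]
width: 0.686
grip_force: 69.6
```

```bash
python3 chk.py; python3 - <<'E'
from h import *
im,d,K,T=cam("scene"); cv2.imwrite("pics/s5.png",cv2.resize(im[100:360,140:440],(780,600)[:2],interpolation=cv2.INTER_CUBIC))
P=cloud(d,K,T); t=P[...,:2]@[.992,.126]; l=P[...,:2]@[-.126,.992]; z=P[...,2]
m=(t>.66)&(t<.72)&(l>.08)&(l<.17)&(z>.085)&(z<.25); X=np.c_[t[m],z[m]]
for _ in range(5):
    k=np.polyfit(X[:,1],X[:,0],1); e=X[:,0]-np.polyval(k,X[:,1]); X=X[abs(e)<2.5*e.std()]
print("lid",np.pi/2+np.arctan(k[0]),len(X),X.mean(0))
E
```

```text
[0.54891087 0.01616536 0.06719216] [-3.13326613 -0.19817495 -0.02238208] [ 5.57835606 11.27301936 13.87530115] [ 1.55371521 -0.52379943  0.49152123]
block top slope f,g [-0.00032253  0.00123653] 0.0805549638342812 21056
lid 1.5483905852821473 1982 [0.68989305 0.17163599]
```

View pics/s5.png

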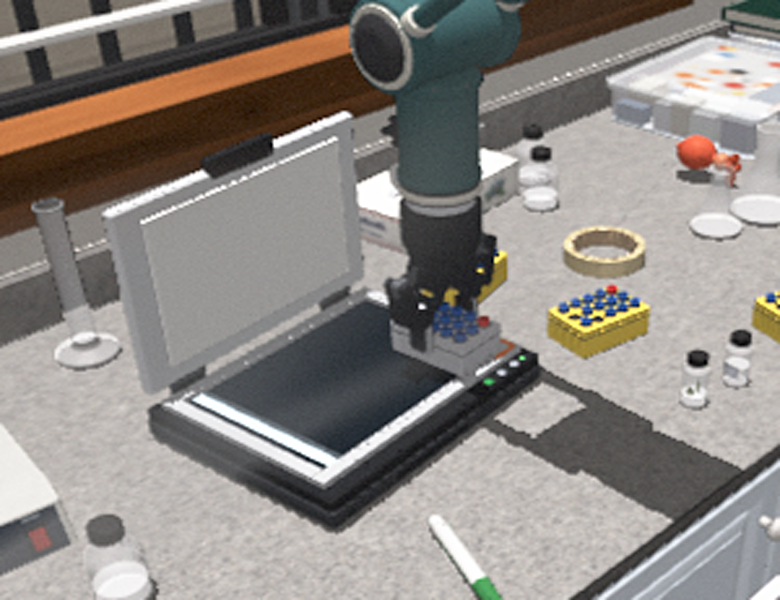

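The scene shows the block against the front strip at the orange corner (470,360), held in the fingers, with the lid upright and the bystanders untouched. I hand in.

```bash
python3 -c "
from workcell import bot
print(bot.finish_job())"
```

```text
the job is handed in; nothing more can be done
None
```

The job is handed in, result not shown: lid upright (measured 1.55–1.57 rad), aluminium block lying flat on the glass with its red corner in the reading corner, still gripped and pressed on both edges (about 11 N right, 6 N front), other items left standing.

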